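Put the stray gouge back in its case

TASK

The red-handled gouge missing from the case has been left in the sloping tool tray: take it out, moving the strop aside within the tray if it is in the way, and lay it in the empty middle cradle of the open case, handle towards the front and blade towards the hinge. Then swing the lid over and close the case fully, edge to edge. Do not drop the gouge, keep the strop and the other gouges in the tray, the case's two other gouges in their cradles, and leave the mallet, tin and bottle standing where they are.

Things in the scene. Friction and masses are not known exactly. Their poses are not given: they have to be found in the camera images.
- tray_floor (a point): Sloping wooden tool tray, fixed. This point is on its floor, at the middle of the foot of the front lip; x points up the slope (the floor rises 26 deg away from the front), y across, z square off the floor. Inside: x 0 to 190 mm, y -134 to 134 mm; lip, back and side walls stand 40 mm off the floor.
- tray: The same tray with its stand; origin on the bench, x level from front to back, z up. tray_floor is at x 0, 70 mm up. Footprint x -25 to 216 mm, y -150 to 150 mm. Behind the tray (x 150 to 216 mm) a ledge 207 mm above the bench carries a tin and a stone, up to 232 mm.
- gouge: Gouge to put away, the only red one in the tray: octagonal handle 78 mm long, 22 mm across flats, brass ferrule, blade 10 x 4 mm; 140 mm long, 60 g. Origin on the axis at mid-handle; x to the blade (handle -39 to 39, tip 101, centre of mass about 23 mm). At any of four places side by side about 56 mm apart, lying flat on the slope, butt near the lip, blade uphill.
- gouge_tip (a point): Cutting end of that gouge, 101 mm along x from its origin.
- gouge_beech: a palm gouge like the red one, with a pale wood handle; same sizes and axes; lies in the tray
- gouge_walnut: a palm gouge like the red one, with a dark brown handle; same sizes and axes; lies in the tray
- gouge_green: a palm gouge like the red one, with a green handle; same sizes and axes; lies in the tray
- strop: Flat pocket strop, brown leather on both faces of a pale wood block, 60 mm (x, up the slope) by 104 mm (y, across) by 16 mm thick, about 80 g. Origin at the centre of its underside. It lies crosswise on top of two or three gouge handles, its underside 22 mm off the tray floor, and may or may not cover the red gouge; laid again on two handles it stays put.
- case: Open hinged wooden gouge case, fixed. Origin on the bench; x from front to hinge, z up. Lower half x -134 to 36, y -82 to 82 mm, rim 34 mm up, walls 7, floor 6. Two notched rests hold three gouges 54 mm apart, along x: handle notches 30 mm wide (x -111 to -101, notch floor 18, top 32 mm up), blade notches 20 mm wide (x -7 to 3, floor 27, top 36 mm up).
- cradle (a point): Where the origin (middle of the handle, on its axis) of the red gouge belongs in the empty middle cradle, 29 mm above the bench; axes as the case, the gouge's x along this x.
- gouge_left: Red-handled gouge of the set, in the cradle at y = +54 mm; same sizes and axes.
- gouge_right: Red-handled gouge of the set, in the cradle at y = -54 mm; same sizes and axes.
- case_lid (a joint): Angle of the case lid: 0 closed edge to edge, about 1.6 to 1.8 at the start, stop at 2.0 rad. Stiff hinge: stays where it is left, takes up to about 0.4 N m to move.
- lid_hinge (a point): Middle of the hinge line, at the case's back edge, 34 mm above the bench; the line runs along the case's y.
- lid_edge (a point): Middle of the lid's free edge, on its outer face: when closed 170 mm in front of the hinge and 58 mm above the bench. The lid is a shell 170 mm long, 164 mm wide, 24 mm thick in all, outer face flat.
- mallet: Wooden carver's mallet standing on its head, 92 mm wide, 255 mm tall; bystander, origin under its centre.
- stain_tin: Tin, 72 mm wide, 100 mm tall; bystander, origin under its centre.
- glue: Yellow bottle, 52 mm wide, 130 mm tall, in front of the robot between tray and case; bystander, origin under its centre.

How it is judged:
On the way:
1. the red gouge is lying in the middle cradle, let go, with the lid still open (x of gouge in the frame of cradle between -0.014 and 0.014 m and y of gouge in the frame of cradle between -0.006 and 0.006 m and z of gouge in the frame of cradle between -0.006 and 0.006 m and angle between the x axis of gouge and the x axis of cradle, either way round below 0.1 rad and x of gouge_tip in the frame of cradle above 0.06 m and value of joint case_lid above 1 rad and contact force between the fingers and gouge below 0.1 N), for 0.2 s.
At the end, for the whole second after the job is handed in: Lid within 0.02 rad of shut; red gouge at rest in the middle cradle (6 mm across and in height, 14 mm lengthwise, 0.1 rad, blade to hinge); the other two red gouges in their cradles (7 mm, 14 mm lengthwise); strop and other three gouges inside the tray (value of joint case_lid below 0.02 rad and linear speed of gouge below 0.02 m/s and x of gouge in the frame of cradle between -0.014 and 0.014 m and y of gouge in the frame of cradle between -0.006 and 0.006 m and z of gouge in the frame of cradle between -0.006 and 0.006 m and angle between the x axis of gouge and the x axis of cradle, either way round below 0.1 rad and x of gouge_tip in the frame of cradle above 0.06 m and x of gouge_beech in the frame of tray_floor between 0 and 0.19 m and y of gouge_beech in the frame of tray_floor between -0.134 and 0.134 m and z of gouge_beech in the frame of tray_floor between -0.002 and 0.09 m and x of gouge_walnut in the frame of tray_floor between 0 and 0.19 m and y of gouge_walnut in the frame of tray_floor between -0.134 and 0.134 m and z of gouge_walnut in the frame of tray_floor between -0.002 and 0.09 m and x of gouge_green in the frame of tray_floor between 0 and 0.19 m and y of gouge_green in the frame of tray_floor between -0.134 and 0.134 m and z of gouge_green in the frame of tray_floor between -0.002 and 0.09 m and x of strop in the frame of tray_floor between 0 and 0.19 m and y of strop in the frame of tray_floor between -0.134 and 0.134 m and z of strop in the frame of tray_floor between -0.002 and 0.09 m and x of gouge_left in the frame of cradle between -0.014 and 0.014 m and y of gouge_left in the frame of cradle between 0.047 and 0.061 m and z of gouge_left in the frame of cradle between -0.007 and 0.007 m and x of gouge_right in the frame of cradle between -0.014 and 0.014 m and y of gouge_right in the frame of cradle between -0.061 and -0.047 m and z of gouge_right in the frame of cradle between -0.007 and 0.007 m); the robot touches nothing.
It fails at once if the red gouge is dropped or thrown (moves faster than 0.7 m/s while not between the fingers) (linear speed of gouge above 0.7 m/s and contact force between the fingers and gouge below 0.05 N).
It fails at once if the mallet, tin or bottle is moved more than 30 mm (distance of any of mallet, stain_tin, glue from where it was at the start of the episode above 0.03 m).
It also fails if it takes over 72 s, if anything falls off the work surface, if the arm or the gripper's body presses on something with over 40 N, if the wrist force passes 120 N, or if a joint passes its speed limit or range.

ROBOT

A 6-joint arm with a two-finger parallel gripper is mounted at the origin on the work surface. World frame = base frame: x ahead of the robot, y to its left, z up, the work surface at z = 0. Lengths are in m, angles in rad, forces in N, time in s.
With the tool pointing down it reaches from about 0.35 to 0.775 m from the base axis. Payload 7.3 kg.
Tool frame: the origin (TCP) lies midway between the tips of the shut fingers; the grasp point (between the pads) lies 19 mm behind it; z points along the fingers, y is the line along which they close (so a half turn about z gives the same grasp; the last joint's range is limited). The gripper opens to 92 mm and grips with 3 to 60 N. Pads are 19 mm wide; open, the fingers measure 130 mm over their backs; the gripper's body (75 mm by 190 mm) begins 47 mm behind the grasp point.
Start: joints at [1.073, 0.342, 1.524, -0, 1.275, -0.146], TCP at [0.181, 0.493, 0.227] pointing down, gripper open.
Joint ranges: [-2.53, 2.53], [-0.77, 2.02], [0.04, 2.7], [-1, 4.14], [0.28, 2.66], [-3.11, 3.11]. Speed limits (rad/s): [2.57, 2.57, 3.14, 3.14, 3.14, 3.14].

INTERFACE

Orientations are given as a unit quaternion [x, y, z, w].
In Python, from station import env gives the robot as it stands. The module is installed in compiled form; this text tells all that it offers. Calls block until the motion is done:
- env.movep(position, orientation): joint-space move of the TCP to a pose.
- env.move_linear(position, v=0.15, frame=None): straight line of the TCP; frame=None keeps the orientation; v is the mean speed in m/s.
- env.movej(angles): joint-space move.
- env.grip(opening): finger opening in m; the grip force is fixed at half the most; returns when the fingers have stopped.
- env.hold(seconds).
- env.ik(position, orientation): joint angles nearest the present ones, or None.
- env.camera(name): name is "scene" or "side" or "wrist"; returns a dict with "pixels" (480x640x3 uint8, red, green, blue), "z_map" (480x640 float32, m along the optical axis (not along the pixel's ray), 0 where there is no reading), "K" (3x3 intrinsics, pixels), "k1" (the pictures are not rectified: a ray, as slopes to the right and down, at radius r is drawn at 1 + k1 r^2 times it, then the intrinsics apply), "extrinsics" (4x4, takes a point from world to camera coordinates); the wrist camera has in their place "mount" (4x4, takes a point from camera to tool coordinates, whose origin is the TCP and whose axes are the flange's). Camera axes: x right, y down, z forward; pixel columns grow to the right and rows downward; lengths in m; the calibration is good to about 2 mm. A picture is of the moment at which its call begins: read the wrist's pose just before it.
A pose or a line that the arm cannot do raises env.IKError and nothing moves.
- env.close_job(): hands the job in; it is judged then, once.
Trained networks look in a picture, given as the dict that the camera call returned (one of the last four; its "shot" number tells which), for a name from the list of things; names that differ only in an ending like _2 or _b are one class to them, and where a whole thing is asked for, a point or a joint stands for the part that bears it (a point fixed in the world has none). Each returns a list of dicts, best first, with "confidence" (0 to 1); they miss things now and then, are a little off and sometimes report something else, mostly with a low value. They report only what shows in the picture. A call takes as long as a camera call.
- env.regions_of(name, picture): "pixels" (480x640 bool, what is visible of it) and "xy" ([column, row] in pixels, amid what is visible of it).
Readings, each from a call of its own:
- env.get_clock(): time.
- env.get_q(): joint angles.
- env.get_dq(): joint speeds.
- env.get_joint_torque(): joint torques, N m.
- env.get_tool_pos(): TCP position.
- env.get_orientation(): TCP orientation.
- env.get_force(): force on the tool from outside, world axes, zero at the start.
- env.get_torque(): the same for the moment, N m.
- env.get_gripper_width(): finger opening in m.
- env.get_gripper_force(): force on a finger pad.
Only numpy, scipy, OpenCV 4.12 (cv2) and the standard library are available. Lean on these libraries where they do the work, as an engineer would, in place of code of your own. Each camera call takes 0.05 s, during which the arm holds its last target. There are 200 camera calls.

## Working session

There is one attempt and no reset: what is moved stays moved. The work goes in short steps, each a Python script; the robot and the scene stay as the last script left them, time stands still between calls to the robot, and variables do not carry over. Pictures are saved under pics/ and viewed, at most 10 in all, crops included, and the job is handed in when it is done.

```bash
mkdir -p pics; cat > h.py <<'E'
import numpy as np, cv2
from station import env
from scipy.spatial.transform import Rotation as R
def cloud(p, T=None):
    """world xyz for every pixel (480x640x3), nan where no reading; T = camera->world"""
    K,k1=p["K"],p["k1"]
    u,v=np.meshgrid(np.arange(640.),np.arange(480.))
    pts=np.stack([u,v],-1).reshape(-1,1,2)
    n=cv2.undistortPoints(pts,K,np.array([k1,0,0,0,0.])).reshape(480,640,2)
    z=p["z_map"].astype(float); z=np.where(z>0,z,np.nan)
    c=np.dstack([n[...,0]*z,n[...,1]*z,z])
    if T is None: T=np.linalg.inv(p["extrinsics"])
    return c@T[:3,:3].T+T[:3,3]
def wristT(mount):
    T=np.eye(4);T[:3,:3]=R.from_quat(env.get_orientation()).as_matrix();T[:3,3]=env.get_tool_pos()
    return T@mount
def save(p,name): cv2.imwrite(f"pics/{name}.png",cv2.cvtColor(p["pixels"],cv2.COLOR_RGB2BGR))
E
python3 - <<'E'
from h import *
names=["tray","gouge","gouge_beech","gouge_walnut","gouge_green","strop","case","gouge_left","case_lid","mallet","stain_tin","glue"]
for cam in ["scene","side"]:
    p=env.camera(cam); save(p,cam+"0"); C=cloud(p)
    np.savez(f"{cam}0.npz",C=C,px=p["pixels"])
    for n in names:
        for r in env.regions_of(n,p)[:4]:
            m=r["pixels"]; q=C[m]; q=q[~np.isnan(q[:,0])]
            print(cam,n,round(r["confidence"],2),np.round(r["xy"]),m.sum(),np.round(np.median(q,0),3) if len(q) else None, np.round(np.percentile(q,2,0),3) if len(q) else None, np.round(np.percentile(q,98,0),3) if len(q) else None)
print(env.get_clock(),env.get_orientation())
E
```

```text
scene tray 0.63 [373. 275.] 8058 [0.694 0.184 0.117] [0.487 0.03  0.006] [0.731 0.32  0.235]
scene tray 0.24 [352. 240.] 538 [0.558 0.125 0.137] [0.512 0.074 0.11 ] [0.58  0.173 0.148]
scene gouge 0.72 [400. 249.] 114 [0.569 0.264 0.118] [0.523 0.253 0.096] [0.604 0.278 0.129]
scene gouge_beech 0.52 [234. 239.] 2984 [ 0.61  -0.215  0.112] [ 0.417 -0.3    0.007] [ 0.621 -0.14   0.208]
scene gouge_walnut 0.18 [313. 214.] 469 [ 0.429 -0.001  0.076] [ 0.332 -0.026  0.003] [0.44  0.022 0.134]
scene gouge_green 0.67 [381. 246.] 124 [0.558 0.214 0.115] [0.515 0.205 0.093] [0.596 0.228 0.129]
scene strop 0.78 [353. 238.] 501 [0.557 0.123 0.138] [0.518 0.074 0.121] [0.58  0.171 0.148]
scene case 0.89 [234. 242.] 2918 [ 0.61  -0.213  0.114] [ 0.417 -0.299  0.009] [ 0.621 -0.14   0.207]
scene case 0.51 [228. 250.] 2241 [ 0.613 -0.218  0.147] [ 0.594 -0.3    0.037] [ 0.621 -0.14   0.208]
scene case 0.47 [402. 251.] 145 [0.563 0.266 0.114] [0.517 0.253 0.076] [0.606 0.286 0.13 ]
scene case 0.26 [353. 238.] 536 [0.559 0.123 0.137] [0.518 0.074 0.12 ] [0.58  0.173 0.148]
scene case_lid 0.85 [228. 2
[... 1528 characters left out ...]
[ 0.585 -0.299  0.037] [ 0.618 -0.132  0.206]
side case_lid 0.68 [239. 401.] 1899 [0.554 0.506 0.086] [0.528 0.46  0.008] [0.59  0.522 0.104]
side mallet 0.62 [347. 155.] 1372 [ 0.572 -0.492  0.095] [ 0.534 -0.609  0.003] [ 0.617 -0.468  0.253]
side mallet 0.48 [279. 309.] 475 [0.562 0.273 0.109] [0.519 0.246 0.084] [0.636 0.288 0.142]
side stain_tin 0.65 [238. 401.] 1954 [0.554 0.505 0.086] [0.528 0.458 0.005] [0.592 0.522 0.104]
side stain_tin 0.37 [330. 214.] 3671 [ 0.568 -0.222  0.033] [ 0.415 -0.334 -0.   ] [ 0.618 -0.133  0.204]
side glue 0.73 [365. 264.] 764 [0.412 0.018 0.068] [ 0.39  -0.01   0.005] [0.438 0.029 0.13 ]
1.3 [1.74961287e-01 9.84575313e-01 3.61813552e-05 1.35628351e-05]
```

View pics/side0.png

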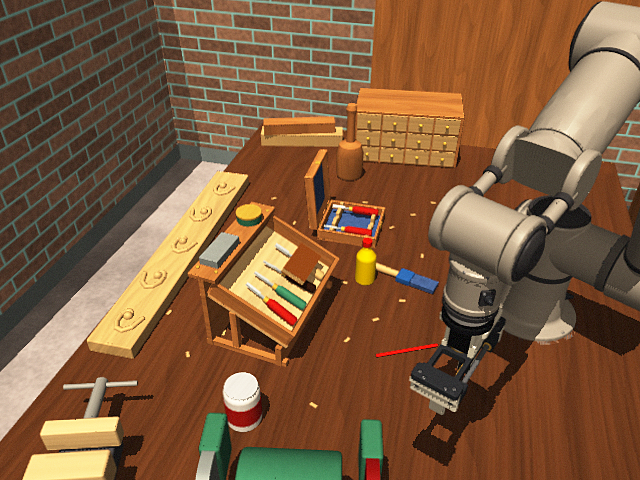

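View pics/scene0.png

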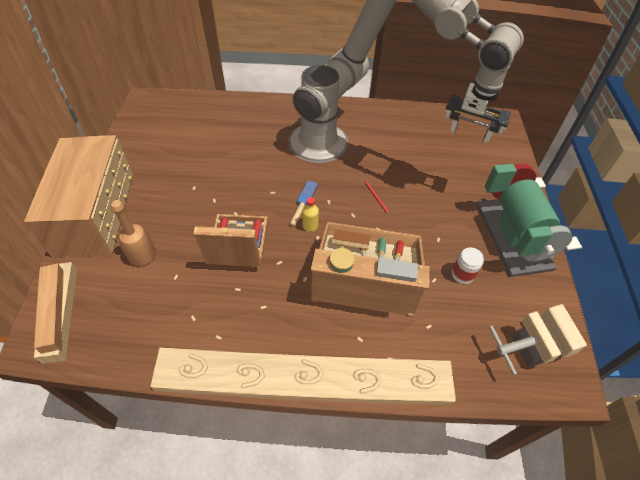

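The side view shows the red gouge at (278,308), uncovered and last in the row. The strop at (303,265) lies on the pale and dark handles, so it isn't in the way. The case is at (350,220) with its lid up. The scene view agrees. Next I'll look closer with the wrist camera.

```bash
cat >> h.py <<'E'
def quat(yaw,tilt=0.):
    """tool y across (yaw about z), fingers down, leaning so that tool z tips forward (along yaw dir) by tilt"""
    f=np.array([np.cos(yaw),np.sin(yaw),0]); y=np.array([-np.sin(yaw),np.cos(yaw),0])
    z=np.sin(tilt)*f-np.cos(tilt)*np.array([0,0,1.])
    return R.from_matrix(np.column_stack([np.cross(y,z),y,z])).as_quat()
T26=np.radians(26)
E
python3 - <<'E'
from h import *
np.set_printoptions(precision=4,suppress=True)
def shot(tag):
    T0=None; 
    o=R.from_quat(env.get_orientation()).as_matrix(); t=env.get_tool_pos()
    p=env.camera("wrist"); T=np.eye(4);T[:3,:3]=o;T[:3,3]=t; T=T@p["mount"]
    C=cloud(p,T); save(p,tag); np.savez(tag+".npz",C=C,px=p["pixels"],T=T,mount=p["mount"])
    return p,C
def rep(tag,p,C,names):
    for n in names:
        for r in env.regions_of(n,p)[:3]:
            m=r["pixels"]; q=C[m]; q=q[~np.isnan(q[:,0])]
            if len(q)<5: continue
            w,v=np.linalg.eigh(np.cov(q.T))
            print(tag,n,round(r["confidence"],2),np.round(r["xy"]),len(q),np.median(q,0),np.percentile(q,2,0),np.percentile(q,98,0),"ax",v[:,2])
env.movep([0.50,0.22,0.30],quat(0,T26))
p,C=shot("w_tray"); print(p["mount"])
rep("tray",p,C,["gouge","gouge_green","gouge_walnut","gouge_beech","strop"])
env.movep([0.50,-0.215,0.30],quat(0,0))
p,C=shot("w_case")
rep("case",p,C,["gouge_left","gouge_right","case","case_lid"])
print(env.get_clock())
a=cv2.imread("pics/w_tray.png");b=cv2.imread("pics/w_case.png")
cv2.imwrite("pics/w_both.png",cv2.resize(np.vstack([a,b]),None,fx=.6,fy=.6,interpolation=cv2.INTER_AREA))
E
```

```text
[[ 0.0002 -0.9593 -0.2822  0.0767]
 [ 1.      0.0004 -0.0005  0.0008]
 [ 0.0005 -0.2822  0.9593 -0.1584]
 [ 0.      0.      0.      1.    ]]
tray gouge 0.56 [361. 178.] 2304 [0.5555 0.2666 0.1091] [0.5156 0.2501 0.0826] [0.6342 0.2859 0.1413] ax [-0.9006  0.194  -0.3889]
tray gouge_green 0.56 [316. 175.] 2077 [0.5491 0.2175 0.1097] [0.5099 0.2072 0.0887] [0.6305 0.2323 0.1416] ax [-0.9179  0.1056 -0.3825]
tray gouge_walnut 0.84 [264. 142.] 1045 [0.5201 0.1648 0.0986] [0.5022 0.1533 0.0818] [0.6287 0.1741 0.1425] ax [-0.9258 -0.0013 -0.3779]
tray gouge_beech 0.6 [208. 142.] 1135 [0.5171 0.1071 0.0996] [0.4973 0.0933 0.0867] [0.6207 0.122  0.1427] ax [-0.9157  0.1337 -0.3789]
tray gouge_beech 0.41 [ 14. 196.] 2279 [ 0.5967 -0.1375  0.0682] [ 0.5822 -0.2001  0.0327] [ 0.614  -0.1353  0.1358] ax [-0.0776  0.5331  0.8425]
tray strop 0.83 [220. 182.] 6900 [0.543  0.1281 0.1312] [0.5161 0.0781 0.1165] [0.5722 0.1784 0.1445] ax [-0.1067 -0.9942 -0.0093]
tray strop 0.38 [262. 146.] 1011 [0.5204 0.1648 0.0987] [0.5022 0.1535 0.0875] [0.6271 0.1745 0.1422] ax [-0.9267 -0.0042 -0.3758]
case goug
[... 269 characters left out ...]
ase gouge_right 0.88 [267. 187.] 1604 [ 0.4837 -0.2735  0.0365] [ 0.434  -0.2849  0.0088] [ 0.5686 -0.264   0.0414] ax [-0.9963 -0.0001  0.0863]
case case 0.88 [317. 251.] 27067 [ 0.5708 -0.2193  0.0343] [ 0.4169 -0.2988  0.0055] [ 0.6171 -0.1403  0.204 ] ax [-0.6733 -0.005  -0.7394]
case case 0.63 [267. 184.] 1507 [ 0.4814 -0.2735  0.0369] [ 0.4331 -0.2846  0.029 ] [ 0.5662 -0.2642  0.0414] ax [-0.998  -0.0031  0.0629]
case case 0.5 [610. 255.] 3093 [0.5406 0.0993 0.1297] [0.5154 0.0738 0.1096] [0.5691 0.1337 0.144 ] ax [-0.1491 -0.9669  0.2071]
case case_lid 0.74 [315. 306.] 11542 [ 0.6041 -0.2184  0.1103] [ 0.5835 -0.2966  0.0392] [ 0.6182 -0.1404  0.2045] ax [-0.0698  0.0107 -0.9975]
5.0
```

View pics/w_both.png

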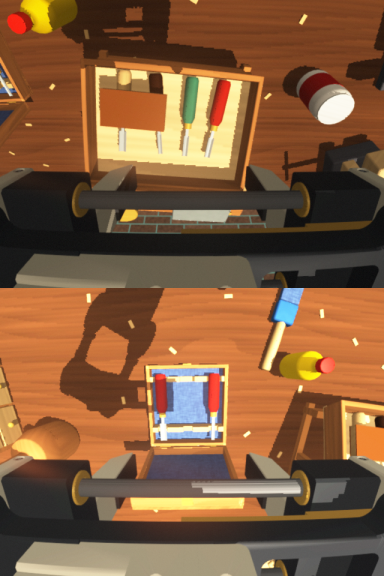

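```bash
python3 - <<'E'
from h import *
np.set_printoptions(precision=4,suppress=True)
d=np.load("w_tray.npz");C=d["C"];px=d["px"].astype(int)
ok=~np.isnan(C[...,0])
# floor: pale yellow pixels within tray
r,g,b=px[...,0],px[...,1],px[...,2]
fl=ok&(r>200)&(g>180)&(b>100)&(C[...,0]>.5)&(C[...,0]<.66)&(C[...,1]>.05)&(C[...,1]<.32)&(C[...,2]>.05)&(C[...,2]<.16)
q=C[fl]
for _ in range(5):
    c=q.mean(0);u,s,vt=np.linalg.svd(q-c,full_matrices=False);n=vt[2]*np.sign(vt[2][2]);e=(q-c)@n;q=q[np.abs(e)<max(.002,2*e.std())]
yaw_t=np.arctan2(-n[1],-n[0]); print("floor",len(q),c,n,"tilt",np.degrees(np.arccos(n[2])),"yaw",np.degrees(yaw_t))
f=np.array([np.cos(yaw_t),np.sin(yaw_t),0]);Y=np.cross(n,f);Y/=np.linalg.norm(Y);X=np.cross(Y,n)
F=np.stack([X,Y,n]) # rows
L=(C-c)@F.T
print("origin c, X",X,"Y",Y)
# walls: points at heights 30..41 around
top=ok&(L[...,2]>.034)&(L[...,2]<.046)&(np.abs(L[...,0])<.14)&(np.abs(L[...,1])<.2)&(r>g+25)
P=L[top]; print("walltop",len(P))
for lo,hi in [(-.2,-.11),(.11,.2)]:
    s=P[(P[:,1]>lo)&(P[:,1]<hi)&(np.abs(P[:,0])<.07)]; 
    if len(s)>20: print("side",len(s),np.percentile(s[:,1],[5,50,95]),"slope",np.degrees(np.polyfit(s[:,0],s[:,1],1)[0]))
s=P[(P[:,0]<-.05)&(np.abs(P[:,1])<.1)]
if len(s)>20: print("lip",len(s),np.percentile(s[:,0],[5,50,95]),"slope",np.degrees(np.polyfit(s[:,1],s[:,0],1)[0]))
# red handle
red=ok&(r>110)&(g<70)&(b<70)&(np.abs(L[...,0])<.14)&(np.abs(L[...,1])<.14)&(L[...,2]>.004)
for nm,m in [("red",red),("redtop",red&(L[...,2]>.018))]:
    s=L[m]; rr=cv2.minAreaRect((s[:,:2]*1000).astype(np.float32)); print(nm,len(s),rr,np.percentile(s[:,2],[5,50,95]))
    cc=np.append(np.array(rr[0])/1000,.011); print("  world centre",c+cc@F)
    u=np.linalg.svd(s[:,:2]-s[:,:2].mean(0),full_matrices=False)[2][0];print("  yaw in tray",np.degrees(np.arctan2(u[1],u[0])))
grn=ok&(g>r+20)&(np.abs(L[...,0])<.14)&(np.abs(L[...,1])<.14)&(L[...,2]>.004)
print("green",cv2.minAreaRect((L[grn][:,:2]*1000).astype(np.float32)))
# case
d=np.load("w_case.npz");C=d["C"];px=d["px"].astype(int);ok=~np.isnan(C[...,0]);r,g,b=px[...,0],px[...,1],px[...,2]
reg=ok&(C[...,0]>.38)&(C[...,0]<.6)&(C[...,1]>-.33)&(C[...,1]<-.1)
rim=reg&(C[...,2]>.031)&(C[...,2]<.0365)&(r>g+15)&(g>80)
s=C[rim]; print("rim",len(s),cv2.minAreaRect((s[:,:2]*1000).astype(np.float32)),np.percentile(s,[1,99],axis=0),"z",np.median(s[:,2]))
for lo,hi in [(-.31,-.285),(-.15,-.125)]:
    w=s[(s[:,1]>lo)&(s[:,1]<hi)&(s[:,0]>.43)&(s[:,0]<.57)];print("rimside",len(w),np.median(w[:,:2],0),"yaw",np.degrees(np.polyfit(w[:,0],w[:,1],1)[0]) if len(w)>9 else 0)
w=s[(s[:,0]<.426)];print("front",len(w),np.percentile(w[:,0],[3,50,97]),"yaw",-np.degrees(np.polyfit(w[:,1],w[:,0],1)[0]))
rd=reg&(r>110)&(g<70)&(b<70)&(C[...,2]>.03)
for lo,hi in [(-.31,-.22),(-.22,-.12)]:
    m=rd&(C[...,1]>lo)&(C[...,1]<hi); w=C[m]; print("red",cv2.minAreaRect((w[:,:2]*1000).astype(np.float32)),np.percentile(w[:,2],[5,50,95]))
lid=ok&(C[...,2]>.07)&(C[...,2]<.19)&(C[...,0]>.55)&(C[...,0]<.64)&(C[...,1]>-.29)&(C[...,1]<-.15)
w=C[lid];print("lid inner",np.degrees(np.polyfit(w[:,2],w[:,0],1)), "x",np.polyfit(w[:,2],w[:,0],1))
t=C[ok&(C[...,2]>.195)&(C[...,0]>.5)&(C[...,0]<.66)&(C[...,1]>-.3)&(C[...,1]<-.12)];print("lidtop",np.percentile(t,[2,50,98],axis=0))
E
```

```text
floor 17289 [0.5951 0.1885 0.1113] [-0.4366  0.0471  0.8984] tilt 26.045765234638534 yaw -6.160083862551364
origin c, X [ 0.8933 -0.0964  0.4391] Y [0.1073 0.9942 0.    ]
walltop 14857
side 1823 [-0.1446 -0.1391 -0.1115] slope -5.437075329833145
side 1166 [0.1296 0.1323 0.1367] slope 0.03420828783778434
lip 3584 [-0.103  -0.0964 -0.0518] slope -9.25202842274328
red 3168 ((-1.5820388793945312, -2.0847320556640625), (205.67416381835938, 274.715087890625), 0.3346194922924042) [0.0102 0.0222 0.051 ]
  world centre [0.5887 0.1871 0.1205]
  yaw in tray 90.0816356471426
redtop 2544 ((-1.5820388793945312, -2.0847320556640625), (205.67416381835938, 274.715087890625), 0.3346194922924042) [0.0189 0.0262 0.0517]
  world centre [0.5887 0.1871 0.1205]
  yaw in tray 86.82012466790074
green ((-52.50074768066406, 29.36397933959961), (77.1034164428711, 23.474750518798828), 0.09505866467952728)
rim 2793 ((497.5149230957031, -220.23455810546875), (172.75270080566406, 164.3032684326172), 0.6612007021903992) [[ 0.4123 -0.3019  0.0313]
 [ 0.5837 -0.1386  0.0363]] z 0.0340938207471293
rimside 545 [ 0.5033 -0.2982] yaw 0.27210454713192234
rimside 334 [ 0.5219 -0.1435] yaw 1.6644416356597904
front 859 [0.4122 0.4169 0.4213] yaw 0.8302913328934504
red ((472.6257629394531, -271.5372009277344), (72.62622833251953, 63.664676666259766), 46.59178924560547) [0.0341 0.039  0.3787]
red ((513.6868286132812, -163.31600952148438), (167.4870147705078, 24.85614776611328), 4.972270488739014) [0.0334 0.0368 0.0405]
lid inner [ 4.6415 34.2177] x [0.081  0.5972]
lidtop [[ 0.5008 -0.2915  0.2015]
 [ 0.5148 -0.1661  0.3526]
 [ 0.6186 -0.1398  0.3906]]
```

```bash
python3 - <<'E'
from h import *
np.set_printoptions(precision=4,suppress=True)
def comps(tag,O,F,box,zr):
    d=np.load(tag);C=d["C"];px=d["px"].astype(np.uint8);hsv=cv2.cvtColor(px,cv2.COLOR_RGB2HSV).astype(int)
    L=(C-O)@F.T; h,s,v=hsv[...,0],hsv[...,1],hsv[...,2]
    m=((h<5)|(h>172))&(s>195)&(v>60)&(L[...,2]>zr[0])&(L[...,2]<zr[1])&(L[...,0]>box[0])&(L[...,0]<box[1])&(L[...,1]>box[2])&(L[...,1]<box[3])
    n,lab,st,ce=cv2.connectedComponentsWithStats(m.astype(np.uint8))
    for i in range(1,n):
        if st[i,4]<150: continue
        q=L[lab==i]; rr=cv2.minAreaRect((q[:,:2]*1000).astype(np.float32)); u=np.linalg.svd(q[:,:2]-q[:,:2].mean(0),full_matrices=False)[2][0]
        print(tag,st[i,4],ce[i],np.round(rr[0],1),np.round(rr[1],1),round(rr[2],1),"pca",np.degrees(np.arctan(u[1]/u[0])),"xr",np.percentile(q[:,0],[1,99]),"zmed",np.median(q[:,2]),"world",O+np.array([rr[0][0]/1e3,rr[0][1]/1e3,zr[0]])@F)
F=np.array([[.8933,-.0964,.4391],[.1073,.9942,0],[-.4366,.0471,.8984]])
comps("w_tray.npz",np.array([.5951,.1885,.1113]),F,(-.12,.1,.04,.125),(.008,.027))
a=np.radians(.7)
Fc=np.array([[np.cos(a),np.sin(a),0],[-np.sin(a),np.cos(a),0],[0,0,1]])
comps("w_case.npz",np.array([.5465,-.2197,0]),Fc,(-.13,.03,-.075,.075),(.02,.045))
E
```

```text
w_tray.npz 1351 [366.8379 169.7165] [-52.8  76.7] [20.2 76.3] 84.6 pca -5.4315792202166016 xr [-0.0899 -0.0165] zmed 0.02101846671727385 world [0.5527 0.2702 0.0953]
w_case.npz 948 [356.4008 173.0432] [-77.5  54.2] [75.5 20.2] 0.0 pca 0.12413422068479321 xr [-0.1141 -0.0411] zmed 0.03881795492954285 world [ 0.4683 -0.1665  0.02  ]
w_case.npz 432 [266.0463 161.4838] [-83.9 -53.1] [63.2 19.4] 0.8 pca -5.774492301264731 xr [-0.1153 -0.0552] zmed 0.0394659400256033 world [ 0.4633 -0.2738  0.02  ]
```

```bash
python3 - <<'E'
from h import *
np.set_printoptions(precision=4,suppress=True)
F=np.array([[.8933,-.0964,.4391],[.1073,.9942,0],[-.4366,.0471,.8984]]);O=np.array([.5951,.1885,.1113])
a=np.radians(-5.4)
# tool axes in tray frame: z=-n, y = across gouge
y=np.array([-np.sin(a),np.cos(a),0])@F; z=-F[2]; Q=R.from_matrix(np.column_stack([np.cross(y,z),y,z])).as_quat()
loc=np.array([-.0528,.0767,0])+.005*np.array([np.cos(a),np.sin(a),0])+.005*np.array([-np.sin(a),np.cos(a),0])
P=lambda h:O+(loc+[0,0,h])@F
env.movep([0.50,0.25,0.30],Q); env.grip(.042); print("w",env.get_gripper_width())
env.movep(P(.09),Q); env.move_linear(P(.045),v=.1)
for h in (.03,.015,.008,.003):
    env.move_linear(P(h),v=.05); f=np.array(env.get_force()); print(h,f,env.get_tool_pos()-P(h))
    if np.linalg.norm(f)>8: break
p=env.camera("side"); save(p,"pre")
env.grip(0.0); print("grip",env.get_gripper_width(),env.get_gripper_force(),env.get_force(),env.get_clock())
p=env.camera("side"); save(p,"gr")
i=[cv2.imread(f"pics/{k}.png")[220:360,190:370] for k in("pre","gr")]
cv2.imwrite("pics/g.png",cv2.resize(np.hstack(i),None,fx=2.2,fy=2.2))
E
```

```text
w 0.04263562164547552
0.03 [-0.2836  0.325   0.5335] [-0.0001 -0.0001 -0.0004]
0.015 [-0.3529 -0.8822  0.7865] [-0.0001 -0.0002 -0.0005]
0.008 [ 0.4988 -0.4252  0.8278] [-0.0001 -0.0001 -0.0004]
0.003 [ 0.067  -0.2456  0.0598] [-0.0001 -0.0001 -0.0003]
grip 0.02151556670104025 29.999910593032837 [-1.2698 -0.0889  0.8929] 10.7917
```

View pics/g.png

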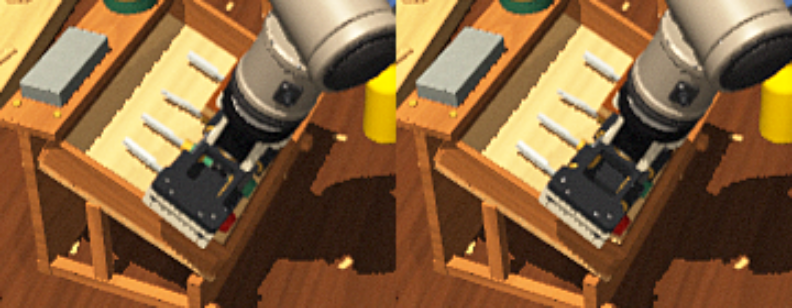

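In both crops the gripper is down over the red handle. The fingers clear the green neighbour, and the measured grip width of 21.5 mm fits the handle. Lift and carry.

```bash
python3 - <<'E'
from h import *
np.set_printoptions(precision=4,suppress=True)
n=np.array([-.4366,.0471,.8984]); p0=np.array(env.get_tool_pos())
env.move_linear(p0+.10*n,v=.1); print("lift",env.get_gripper_width(),env.get_gripper_force())
env.movep([.47,.20,.33],quat(np.radians(-5),.2))
a=np.radians(.7); c=lambda x,y,z:np.array([.5465+x*np.cos(a)-y*np.sin(a),-.2197+x*np.sin(a)+y*np.cos(a),z])
Q=quat(a); env.movep(c(-.072,0,.30),Q); env.move_linear(c(-.072,0,.12),v=.15)
o=R.from_quat(env.get_orientation()).as_matrix(); t=np.array(env.get_tool_pos())
p=env.camera("wrist"); T=np.eye(4);T[:3,:3]=o;T[:3,3]=t; C=cloud(p,T@p["mount"]); save(p,"hov"); np.savez("hov.npz",C=C,px=p["pixels"])
L=(C-t)@o  # tool coords
for r in env.regions_of("gouge",p)[:3]:
    q=L[r["pixels"]];q=q[~np.isnan(q[:,0])];print(r["confidence"],r["xy"],len(q),np.percentile(q,[2,50,98],axis=0).tolist())
s=env.camera("side"); save(s,"hovs")
for nm in("gouge","gouge_tip","case_lid"):
  for r in env.regions_of(nm,s)[:3]: print(nm,r["confidence"],r["xy"],r["pixels"].sum())
print(env.get_clock(),env.get_gripper_width())
a=cv2.resize(cv2.imread("pics/hovs.png")[150:270,270:430],(640,480))
cv2.imwrite("pics/hov2.png",cv2.resize(np.hstack([cv2.imread("pics/hov.png"),a]),(800,300)))
E
```

```text
lift 0.020951108276653235 29.999696016311646
0.64 [316.7, 275.2] 5992 [[-0.03797357005361279, -0.009405295846507788, -0.01963956557770238], [0.01871020173853329, 0.00076406009584567, -0.017166662590935765], [0.04422968952238093, 0.010874733286977786, -0.008337868293508098]]
gouge 0.58 [357.1, 193.2] 165
gouge_tip 0.73 [366.5, 192.3] 171
gouge_tip 0.18 [343.4, 153.3] 709
case_lid 0.58 [314.5, 188.4] 1459
15.925 0.02127619871443938
```

View pics/hov2.png

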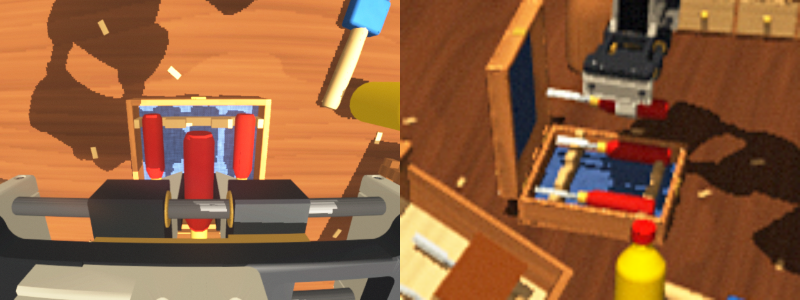

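The left frame shows the gouge centred between the two set gouges. The side frame shows it level, blade toward the hinge. Lower and release.

```bash
python3 - <<'E'
from h import *
np.set_printoptions(precision=4,suppress=True)
t=np.array(env.get_tool_pos()); f0=np.array(env.get_force())
for z in (.06,.035,.027,.024,.0225,.0215):
    env.move_linear([t[0],t[1],z],v=.06); f=np.array(env.get_force())-f0; print(z,f)
    if abs(f[2])>4: break
env.grip(.034); env.hold(.3); print("open",env.get_gripper_width(),env.get_gripper_force())
t=np.array(env.get_tool_pos()); env.move_linear(t+[0,0,.08],v=.08)
env.move_linear([t[0],t[1],.28],v=.2)
o=R.from_quat(env.get_orientation()).as_matrix(); t=np.array(env.get_tool_pos())
p=env.camera("wrist"); T=np.eye(4);T[:3,:3]=o;T[:3,3]=t; C=cloud(p,T@p["mount"]); save(p,"placed"); np.savez("placed.npz",C=C,px=p["pixels"])
a=np.radians(.7);Fc=np.array([[np.cos(a),np.sin(a),0],[-np.sin(a),np.cos(a),0],[0,0,1]])
L=(C-[.5465,-.2197,0])@Fc.T
hsv=cv2.cvtColor(p["pixels"],cv2.COLOR_RGB2HSV).astype(int);h,s,v=hsv[...,0],hsv[...,1],hsv[...,2]
m=((h<5)|(h>172))&(s>170)&(v>40)&(L[...,2]>.02)&(L[...,2]<.05)&(L[...,0]>-.13)&(L[...,0]<.03)&(np.abs(L[...,1])<.075)
k,lab,st,ce=cv2.connectedComponentsWithStats(m.astype(np.uint8))
for i in range(1,k):
    if st[i,4]<150: continue
    q=L[lab==i]; u=np.linalg.svd(q[:,:2]-q[:,:2].mean(0),full_matrices=False)[2][0]
    print(st[i,4],cv2.minAreaRect((q[:,:2]*1000).astype(np.float32)),"pca",np.degrees(np.arctan(u[1]/u[0])),"z",np.percentile(q[:,2],[5,50,95]),"dz/dx",np.polyfit(q[:,0],q[:,2],1)[0])
lid=(L[...,2]>.07)&(L[...,2]<.19)&(L[...,0]>0)&(L[...,0]<.12)&(np.abs(L[...,1])<.07)
print("lid inner x(z)",np.polyfit(L[lid][:,2],L[lid][:,0],1),lid.sum())
s=env.camera("side");save(s,"placeds")
print(env.get_clock())
a=cv2.resize(cv2.imread("pics/placeds.png")[150:270,270:430],(640,480))
cv2.imwrite("pics/placed2.png",cv2.resize(np.hstack([cv2.imread("pics/placed.png"),a]),(800,300)))
E
```

```text
0.06 [ 0.1313 -0.6325  0.3103]
0.035 [1.1659 0.1185 0.1678]
0.027 [0.1456 0.0483 0.5675]
0.024 [ 0.9992 -0.003  -0.1054]
0.0225 [ 0.3465  0.1276 -0.6125]
0.0215 [ 0.4085 -0.2588 -0.1977]
open 0.034035749682506625 0.0
1108 ((-77.4771728515625, -53.51750564575195), (77.62326049804688, 20.67407989501953), 0.3474159836769104) pca 0.2230354203685849 z [0.034  0.0388 0.041 ] dz/dx 0.002271365837781106
1076 ((-77.94489288330078, 0.5265522003173828), (19.75128746032715, 76.57892608642578), 89.57597351074219) pca -0.255030570498827 z [0.0349 0.039  0.0411] dz/dx -0.0006383550606984601
1139 ((-77.86868286132812, 53.71916198730469), (76.9357681274414, 21.914602279663086), 0.06152833625674248) pca -0.06338697405708395 z [0.0342 0.0387 0.0409] dz/dx -0.0039208276041499445
lid inner x(z) [0.0783 0.0509] 2923
21.7333
```

View pics/placed2.png

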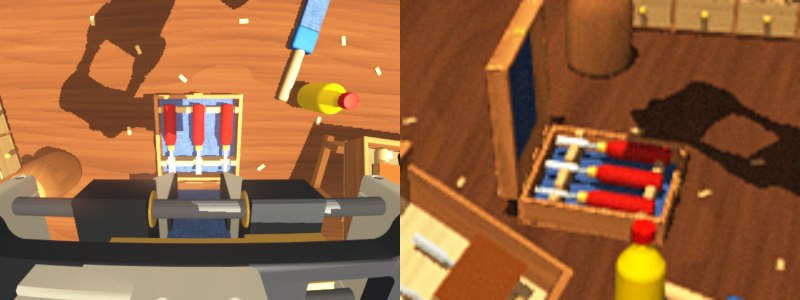

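All three gouges lie level and parallel. The middle one measures at case (-77.9, 0.5) mm, the same lengthwise position as its neighbours. Next I'll close the lid from behind with shut fingers.

```bash
python3 - <<'E'
from h import *
np.set_printoptions(precision=4,suppress=True)
a=np.radians(.7); c=lambda x,z:np.array([.5465+x*np.cos(a),-.2197+x*np.sin(a),z])
def tcp(th,u=.145,w=.024): return c(.036-u*np.cos(th)+w*np.sin(th)+.010, .034+u*np.sin(th)+w*np.cos(th))
env.grip(0.0)
s=tcp(1.65)
env.move_linear(c(.11,.28),v=.2); env.move_linear(c(.11,s[2]),v=.15)
f0=np.array(env.get_force())
env.move_linear(tcp(1.65)+[.003,0,0],v=.05); print("touch",np.array(env.get_force())-f0)
for th in np.arange(1.60,-.001,-.1):
    env.move_linear(tcp(th),v=.08); f=np.array(env.get_force())-f0
    print(round(th,2),np.round(f,1),end=" | ")
    if np.linalg.norm(f)>30: print("STOP");break
print(env.get_clock()); s=env.camera("side");save(s,"lid")
cv2.imwrite("pics/lid2.png",cv2.resize(cv2.imread("pics/lid.png")[150:270,270:430],(640,480)))
E
```

```text
touch [-0.6508  0.5283 -0.1174]
1.6 [-0.3  0.3  0.2] | 1.5 [-0.8  1.8  0.2] | 1.4 [-0.4  1.  -0.7] | 1.3 [-0.6  0.1 -0.3] | 1.2 [-0.4 -0.  -0.3] | 1.1 [-0.5 -0.   0.2] | 1.0 [-0.6  0.9  1. ] | 0.9 [-0.3  1.   0.4] | 0.8 [0.4 0.4 0.2] | 0.7 [-1.   0.1  0.2] | 0.6 [-0.5  0.3  1.1] | 0.5 [-0.1  0.7  0.9] | 0.4 [-0.3  0.7 -0.2] | 0.3 [-1.   1.2  1.3] | 0.2 [-0.8 -0.1  0.6] | 0.1 [-0.5 -0.4  1.1] | -0.0 [-0.   0.2  1.4] | 30.6167
```

View pics/lid2.png

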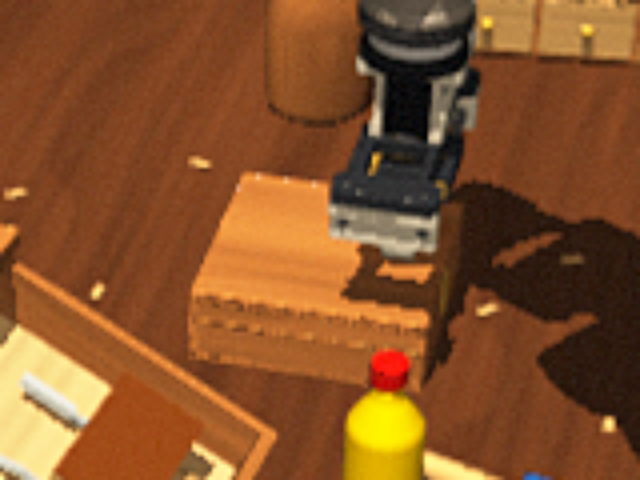

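The lid has come down onto the base, with its seam along crop row ~320. Now I'll press it home with a force check, back off and measure how flat it lies.

```bash
python3 - <<'E'
from h import *
np.set_printoptions(precision=4,suppress=True)
t=np.array(env.get_tool_pos());f0=np.array(env.get_force());print(t)
for z in np.arange(.057,.046,-.001):
    env.move_linear([t[0]-.012,t[1],z],v=.03); env.hold(.15); f=np.array(env.get_force())-f0; print(round(z,3),np.round(f,1),env.get_tool_pos()[2])
    if f[2]>18: break
env.hold(.3)
t=np.array(env.get_tool_pos()); env.move_linear(t+[0,0,.05],v=.1); env.move_linear([.47,t[1],.30],v=.2)
o=R.from_quat(env.get_orientation()).as_matrix(); t=np.array(env.get_tool_pos())
p=env.camera("wrist"); T=np.eye(4);T[:3,:3]=o;T[:3,3]=t; C=cloud(p,T@p["mount"]); save(p,"end")
m=(C[...,0]>.43)&(C[...,0]<.57)&(C[...,1]>-.285)&(C[...,1]<-.155)&(C[...,2]>.04)&(C[...,2]<.1)
q=C[m];k=np.linalg.lstsq(np.c_[q[:,:2],np.ones(len(q))],q[:,2],rcond=None)[0];print("lid plane",k,"z mean",q[:,2].mean(),len(q))
s=env.camera("side");save(s,"ends");print(env.get_clock())
for nm in("case_lid","glue","mallet","stain_tin","strop","gouge_beech","gouge_walnut","gouge_green"):
    r=env.regions_of(nm,s)[:1]; print(nm,[(round(x["confidence"],2),np.round(x["xy"])) for x in r])
cv2.imwrite("pics/end2.png",cv2.resize(np.hstack([cv2.imread("pics/end.png"),cv2.imread("pics/ends.png")]),(800,300)))
E
```

```text
[ 0.4478 -0.2211  0.0583]
0.057 [ 2.3 -0.6  5.7] 0.05819029410760092
0.056 [ 0.5  1.6 13.8] 0.05800682254703826
0.055 [-1.2  3.  22.3] 0.05786349022188696
lid plane [ 0.0011 -0.0006  0.0575] z mean 0.058155510839757195 11823
34.3583
case_lid [(0.91, array([352., 216.]))]
glue [(0.88, array([366., 266.]))]
mallet [(0.8, array([349., 156.]))]
stain_tin [(0.57, array([239., 403.]))]
strop [(0.77, array([305., 266.]))]
gouge_beech [(0.75, array([311., 271.]))]
gouge_walnut [(0.62, array([306., 286.]))]
gouge_green [(0.66, array([284., 294.]))]
```

View pics/end2.png

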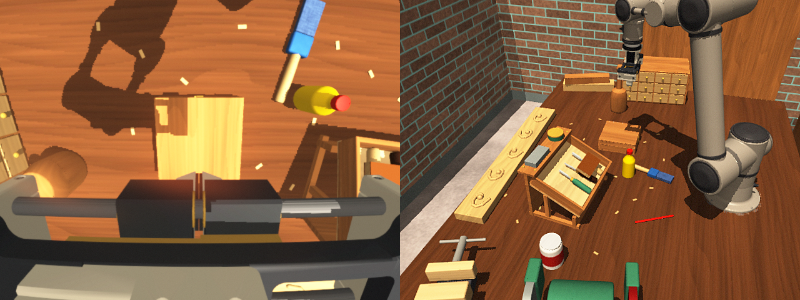

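The lid lies flat: slope 0.001, 58 mm high, and the press stopped solid. The strop and three gouges are in the tray, and the bystanders haven't moved. Handing in.

```bash
python3 -c "
from station import env
print(env.close_job())"
```

```text
the job is handed in; nothing more can be done
None
```

The red gouge is in the middle cradle with its blade towards the hinge, the lid is shut flat, nothing else was disturbed, and the job was handed in at about 34 s; no verdict came back.

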